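# Unload the angle drill jig: wing nut, swing bolt, leaf, shank into the tray

## Robot

A 6-joint arm with a two-finger parallel gripper is mounted at the origin on a cart in front of the work surface, level with it; the furniture and walls round the work are solid. World frame = base frame: x ahead of the robot, y to its left, z up, the work surface at z = 0. Lengths are in m, angles in rad, forces in N, time in s.
With the tool pointing down it reaches from about 0.275 to 1 m from the base axis. Payload 8.4 kg.
Tool frame: the origin (TCP) lies on the centre line of the jaws, within the pads' length; the fingertips stand ctrl.finger_overhang ahead of it and the grasp point (between the pads) lies 8 mm behind it (ctrl.finger_overhang is the distance from the TCP to the fingertips, in m); z points along the fingers, y is the direction in which the jaws open and shut (so a half turn about z gives the same grasp; the last joint's range is limited). The gripper opens to 85 mm and grips with 20 to 120 N. Pads are 22 mm wide; open, the fingers measure 114 mm over their backs; the gripper's body (76 mm by 85 mm) begins 54 mm behind the grasp point. The pads swing forward as they close: fully open they stand 13 mm farther back than shut.
Start: joints at [-1.146, 0.353, 1.633, -0, 1.155, -0.002], TCP at [0.259, -0.569, 0.242] pointing down, gripper open.
Joint ranges: [-2.63, 2.63], [-0.92, 2.1], [0.06, 2.66], [-1.3, 4.44], [0, 2.69], [-3.02, 3.02]. Speed limits (rad/s): [2.22, 2.22, 2.79, 3.14, 3.14, 3.14].

## Interface

Orientations are given as a unit quaternion [w, x, y, z].
In Python, from workcell import monitor, cams, job, ctrl gives the robot as it stands. The module is installed in compiled form; this text tells all that it offers.
- The arm moves only by the tool arm_command, never from a script. Its argument "increments" is a list of rows, each a list of 7 numbers: the shift along the tool's x, y, z in m, then the turn, a rotation vector about the tool's x, y, z in degrees, then the closure, from 0 (fully open) to 1 (shut). A call has 1 to 12 rows; each row shifts and turns the commanded pose from where the row before left it, along the tool's axes as they then stand; what a row does not reach is not made up. A row lasts 1/10 s, in which the tool goes at most 50 mm and 8.59 degrees, less where a joint would pass 70% of its speed; a pose out of reach is approached as far as the arm can. A call is refused whole if a number of a shift passes 0.05 or a number of a turn 8.59, either way. A call with a gripper value outside its range is refused whole. The fingers move at their own pace and stop on an object; the grip force is fixed at half the most. Time passes only in rows, so rows that do not move let the fingers close. It gives the time, the measured TCP pose, the force and the opening at its end, in the units of the state.
- monitor.state(): the state, without advancing time (a new reading comes with each control period).
- cams.snapshot(name): name is "scene" or "side" or "wrist"; returns a dict with "color" (384x512x3 uint8, red, green, blue), "vertical_fov" (degrees; the focal length in pixels is half the picture's height over the tangent of half this angle, whatever the lens; pixels are square), "cx", "cy" (the principal point, pixels), "rvec" (rotation vector, rad) and "tvec" (3), from world to camera coordinates, as OpenCV has them. Camera axes: x right, y down, z forward; pixel columns grow to the right and rows downward; lengths in m; the calibration is good to about 2 mm. A picture is of the moment at which its call begins. There is no depth.
- job.hand_in(): hands the job in, once; it reports no verdict.
The state is a dict: "time_s": time; "qpos": joint angles; "dq": joint speeds; "effort": joint torques, N m; "ee_pos": TCP position; "eef_rot": TCP orientation; "contact_force": force on the tool from outside, world axes, zero at the start; "torque": the same for the moment, N m; "opening": finger opening in m.
Only numpy, scipy, OpenCV 4.12 (cv2) and the standard library are available. Lean on these libraries where they do the work, as an engineer would, in place of code of your own. Each camera call takes 0.05 s, during which the arm holds its last target. There are 200 camera calls.

## Task

Take the drilled shank out of the angle drill jig. Slacken the brass wing nut until its washer clears the lips of the fork, swing the eyebolt out of the fork and let it drop to the side, open the leaf all the way back, then lift the shank out of its vees and lay it down flat in the blue tray without dropping it; leave the jig open and do not disturb the tools lying about.

Things in the scene. Friction and masses are not known exactly. Their poses are not given: they have to be found in the camera images.
- jig: Angle drill jig, bolted to the bench: a green cast wedge, 138 x 106 mm at the foot, with a bright steel deck on top that slopes 30 degrees, high edge towards the robot. Origin on the bench under the middle of the deck; x level, towards the high edge (roughly to the robot); z up; y level, roughly to the robot's right.
- deck_mid (a point): Middle of the deck's surface (150 x 108 mm), 105 mm over the bench. Own x = up the slope, roughly towards the robot, y = jig y, z = square off the deck (leans 30 degrees away from the robot). In this frame, mm: vee blocks x -42..-28 and 28..42, y -24..24, z 0..41; end stop x -66..-58, z 0..50; landing post x -16..16, y -60..-48, z 0..55; hinge block x -33..33, y 49..67, its ears up to z 74.
- wing_nut (a joint): Turn of the brass wing nut, rad: 0 = tight, grows counter-clockwise seen from above (loosening), stop at 3.6; starts at 0 to 0.3. Coarse thread: nut and washer rise 1.6 mm per rad along the bolt. The washer sits behind two 1.5 mm lips on the fork's end and clears them on the bolt's arc from about 1.7 rad on (give it 2 or more). Takes 0.06 N m; stays where it is left.
- nut_grip (a point): Middle of the wing nut, on its axis. Own x = along the wings, y = across them, z = along the bolt away from its eye (at the start square off the deck). Wings 72 mm tip to tip, 12 mm thick; at the axis they reach 8 mm above this point, near their tips 19 mm. A round boss (radius 11.5 mm) begins 10 mm below it: fingertips near the axis must stay above that.
- eyebolt (a joint): Swing of the steel eyebolt (with nut and washer 0.25 kg) about its eye, rad: 0 = standing square to the deck in the fork's slot; grows as it swings to deck -y (the robot's left) to a stop at 1.48, where it lies level. Once free of the lips it moves easily and from about 0.2 rad on falls to the stop by itself.
- bolt_eye (a point): Middle of the eyebolt's pivot pin, at x 0, y -68, z -7 mm of the deck frame; the pin runs along the slope. The nut_grip point is 105 mm from it when tight.
- leaf (a joint): Opening of the leaf (steel bar with the drill bush, 0.4 kg) about its hinge on the deck's +y side, rad: 0 = closed, parallel to the deck; grows as the fork rises and swings over to deck +y (the robot's right), stop at 3.0 (nearly flat). Let go beyond about 1.9 it falls slowly on to the stop; let go below about 1.3 it falls shut.
- leaf_hinge (a point): Middle of the leaf's hinge pin, at x 0, y +58, z 64.5 mm of the deck frame; the pin runs along the slope. Own axes turn with the leaf; closed they are those of the deck.
- leaf_end (a point): Place to take the leaf: middle of its fork, 128 mm from the hinge pin, half-way through its thickness. Leaf: 40 mm wide (own x; both side faces flat and free), 18 mm thick (own z), ending 14.5 mm beyond this point; slot 13 mm wide for the bolt. A drill bush stands 20 mm proud of the upper face, 58 mm from the hinge pin.
- shank_mid (a point): Point on the axis of the rust-brown straight shank with a tang (145 mm long, 23.5 mm diameter, 0.3 to 0.47 kg), near its centre of mass. Own x = along it towards the tang, whose end is 87 mm away; the flat end is 57 mm the other way. Starts in the vees, flat end on the end stop, at 0, 0, 42 mm of the deck frame; there is free room to grip across its sides between the vees.
- shank: The same shank as shank_mid, as a body; its own axes are turned, use shank_mid.
- tray_floor (a point): Middle of the floor of the blue steel parts tray with black rubber liner, fixed to the bench: inside 179 x 119 mm (own x long, y short), walls rise 22 mm over the floor, 3 to 5 mm thick; the floor is 14.5 mm over the bench.
- hex_key: Bystander: dark hexagon key, 37 x 108 x 7 mm, lying on the bench.
- step_block: Bystander: dark stepped block, 48 x 66 x 40 mm, on the bench.
- spanner: Bystander: bright adjustable spanner, 95 x 182 x 11 mm, lying on the bench.

How it is judged:
On the way, in this order (a step that is already met when the one before it is completed fails the run):
1. the wing nut is slackened past 1.6 rad (value of joint wing_nut above 1.6 rad), for 0.2 s.
2. the eyebolt is swung out of the fork, past 1.0 rad, with the nut still slack (value of joint wing_nut above 1.6 rad and value of joint eyebolt above 1 rad), for 0.2 s.
3. the leaf is open past 2.4 rad (value of joint leaf above 2.4 rad), for 0.2 s.
4. the shank is lifted more than 60 mm out of its place in the jig (distance of shank_mid from where it was at the start of the episode above 0.06 m), for 0.1 s.
At the end, for the whole second after the job is handed in: The shank lies flat (within 6 degrees) and still on the tray's floor, inside its walls, released; the wing nut is slack (past 1.6 rad), the eyebolt hangs out to the side (past 1.0 rad) and the leaf is open (past 2.4 rad) (all of step 2 and value of joint leaf above 2.4 rad and x of shank_mid in the frame of tray_floor between -0.06 and 0.06 m and y of shank_mid in the frame of tray_floor between -0.052 and 0.052 m and z of shank_mid in the frame of tray_floor below 0.018 m and angle between shank_mid's own x axis and vertical between 1.47 and 1.67 rad and linear speed of shank below 0.03 m/s and contact force between the fingers and shank below 0.1 N); the robot touches nothing.
It fails at once if the shank is dropped: it falls faster than 0.7 m/s with no finger on it (linear speed of shank above 0.7 m/s and contact force between the fingers and shank below 0.01 N).
It fails at once if the hexagon key, the stepped block or the spanner is shoved more than 30 mm (distance of any of hex_key, step_block, spanner from where it was at the start of the episode above 0.03 m).
It also fails if it takes over 72 s, if anything falls off the work surface, if the arm or the gripper's body presses on something with over 40 N, if the wrist force passes 120 N, or if a joint passes its speed limit or range.

## Working session

There is one attempt and no reset: what is moved stays moved. The work goes in short steps, Python scripts to look and compute and a tool call to move; the robot and the scene stay as the last step left them, time stands still between calls to the robot, and variables do not carry over. Pictures are saved under pics/ and viewed, about 8 in all and at most 12, crops included, and the job is handed in when it is done.

Besides the shell and the picture viewer there is one more tool, called after "Emit:" as name(argument=value, ...) on one line, values as JSON. arm_command: Moves the arm, as the interface text tells. Its arguments: {"type":"object","properties":{"increments":{"type":"array","items":{"type":"array","items":{"type":"number"}}}},"required":["increments"]}

```bash
mkdir -p pics; cat > h.py <<'E'
import numpy as np, cv2
from scipy.spatial.transform import Rotation as R
from workcell import monitor, cams, job, ctrl
def cam(n):
    s=cams.snapshot(n); h=s['color'].shape[0]; f=h/2/np.tan(np.radians(s['vertical_fov'])/2)
    K=np.array([[f,0,s['cx']],[0,f,s['cy']],[0,0,1]]); Rm=cv2.Rodrigues(np.array(s['rvec'],float))[0]; t=np.array(s['tvec'],float).ravel()
    return s['color'],K,Rm,t
def ray(c,u,v):
    _,K,Rm,t=c; d=Rm.T@np.linalg.inv(K)@[u,v,1]; return -Rm.T@t,d/np.linalg.norm(d)
def onz(c,u,v,z):
    o,d=ray(c,u,v); return o+d*(z-o[2])/d[2]
def proj(c,P):
    _,K,Rm,t=c; p=(np.atleast_2d(P)@Rm.T+t)@K.T; return p[:,:2]/p[:,2:]
def tri(*rs):
    A=0;b=0
    for o,d in rs:
        M=np.eye(3)-np.outer(d,d); A=A+M; b=b+M@o
    return np.linalg.solve(A,b)
def tool():
    s=monitor.state(); q=s['eef_rot']; return np.array(s['ee_pos']),R.from_quat([q[1],q[2],q[3],q[0]])
E
python3 - <<'E'
from h import *
for n in ['scene','side']:
    c=cam(n); cv2.imwrite(f'pics/{n}0.png',cv2.resize(c[0][:,:,::-1],(800,600),interpolation=cv2.INTER_CUBIC))
    print(n,c[1],-c[2].T@c[3],c[2][2])
print(monitor.state(),ctrl.finger_overhang)
E
```

```text
scene [[397.10633631   0.         253.72546654]
 [  0.         397.10633631 187.05025271]
 [  0.           0.           1.        ]] [-0.39188103 -0.44387346  0.65722473] [ 0.76295175  0.48076427 -0.43216935]
side [[348.29143225   0.         257.83052143]
 [  0.         348.29143225 186.67405021]
 [  0.           0.           1.        ]] [ 0.35694054 -0.50829354  0.76281207] [ 0.19997908  0.68922849 -0.69639964]
{'time_s': 0.1, 'qpos': array([-1.14637669e+00,  3.53602919e-01,  1.63406211e+00,  2.16531796e-05,
        1.15519897e+00, -2.40122680e-03]), 'dq': array([ 1.74612463e-03,  9.69004572e-05, -6.80010096e-04,  8.68098157e-04,
       -8.82106837e-04,  6.97603752e-04]), 'effort': array([-1.32443336e-03, -6.06354690e+01, -3.42820859e+01, -1.16565507e-04,
        3.95071445e-03, -5.67568605e-06]), 'ee_pos': array([ 0.25857083, -0.56854752,  0.24162074]), 'eef_rot': array([-6.23646246e-04,  9.77315019e-01,  2.11789869e-01, -1.23456796e-04]), 'contact_force': array([-0.14839853,  0.13569858,  0.23041426]), 'torque': array([ 0.01836538,  0.01052644, -0.08607588]), 'opening': 0.08568981357550697} 0.011
```

View pics/scene0.png

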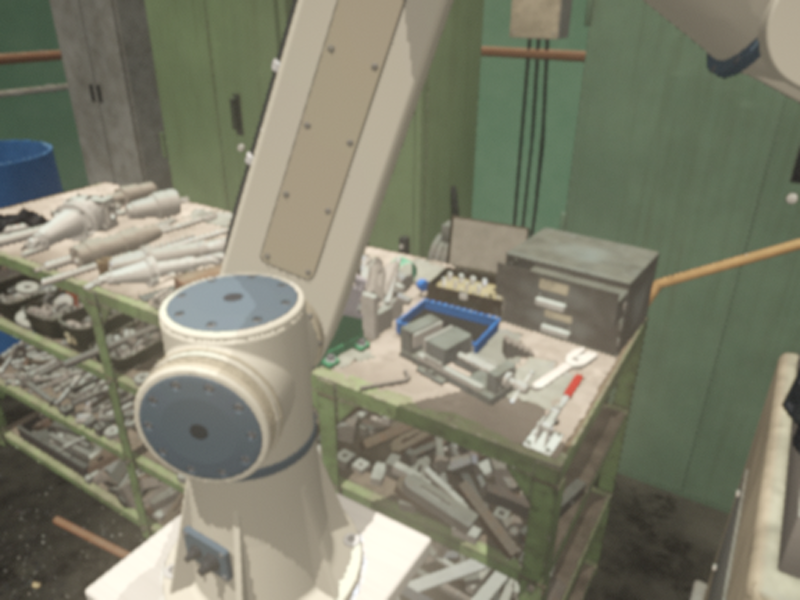

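View pics/side0.png

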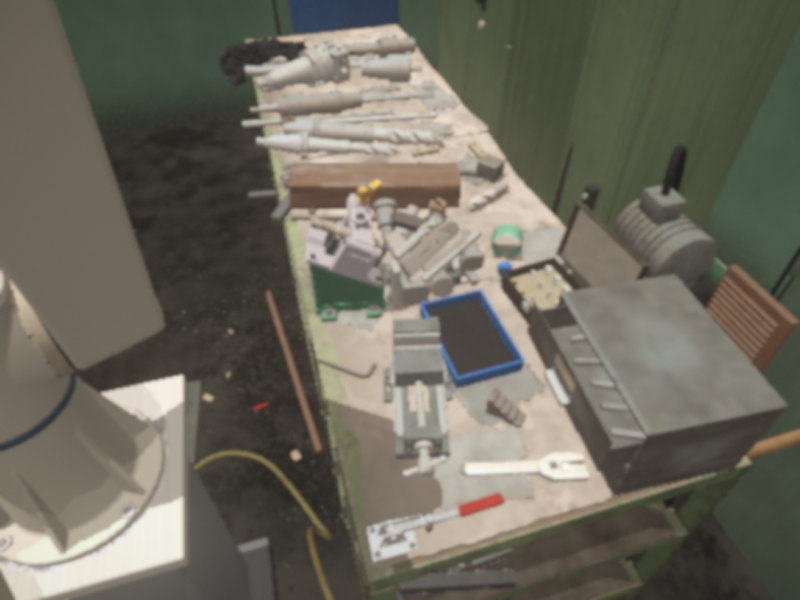

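The side view shows the jig at about (345,260) with the nut at (368,188), and the tray at (470,335). The scene view is blocked by the arm. I'll estimate coarsely from these, then look from close by.

```bash
python3 - <<'E'
from h import *
c=cam('side'); im=c[0]; k=512/800
hsv=cv2.cvtColor(im,cv2.COLOR_RGB2HSV)
m=cv2.inRange(hsv,(105,120,60),(125,255,255)); m[:170]=0; m[:,:250]=0
n,l,st,_=cv2.connectedComponentsWithStats(m); i=1+np.argmax(st[1:,4]); print(st[i])
cn=cv2.findContours((l==i).astype(np.uint8),0,2)[0][0]
q=cv2.approxPolyDP(cv2.convexHull(cn),5,True)[:,0]; print(q.tolist())
for z in(.0365,):
  for p in q: print(p,onz(c,*p,z).round(4))
m=cv2.inRange(hsv,(18,130,120),(32,255,255)); m[:100]=0;m[:,:200]=0;m[160:]=0;m[:,280:]=0
ys,xs=np.nonzero(m); print('brass',xs.mean(),ys.mean(),xs.min(),xs.max(),ys.min(),ys.max(),onz(c,xs.mean(),ys.mean(),.19))
for p in [(316,317),(383,317),(270,217)]: print('foot',onz(c,p[0]*k,p[1]*k,.0))
cv2.imwrite('pics/crop1.png',cv2.resize(im[100:215,185:325,::-1],None,fx=5,fy=5,interpolation=cv2.INTER_CUBIC))
E
```

```text
[284 225  50  18 140]
[[333, 231], [291, 242], [284, 225]]
[333 231] [ 0.7089 -0.0074  0.0365]
[291 242] [ 0.5899 -0.0098  0.0365]
[284 225] [0.5914 0.0486 0.0365]
brass 234.68421052631578 122.07894736842105 230 242 117 127 [0.53273835 0.33776489 0.19      ]
foot [0.39627902 0.22693911 0.        ]
foot [0.51977654 0.19045047 0.        ]
foot [0.34772388 0.57658879 0.        ]
```

View pics/crop1.png

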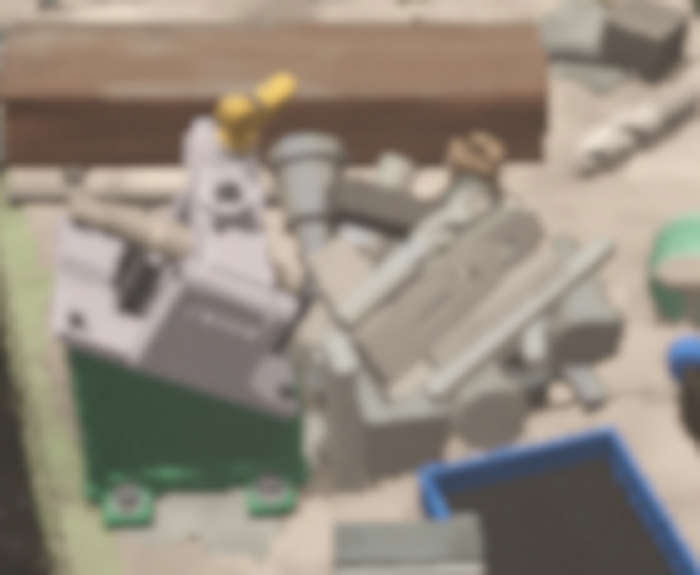

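Crop: the brass nut is at crop (255,110), with the deck side and foot facing the camera, the foot edge running from (88,490) to (302,480), and the vise in front of the jig. I'll move above the jig for a wrist view.

Emit:
arm_command(increments=[[0.02,-0.02,-0.02,0,0,0,0],[0.023,-0.032,-0.02,0,0,0,0],[0.023,-0.032,-0.02,0,0,0,0],[0.023,-0.032,-0.02,0,0,0,0],[0.023,-0.032,-0.02,0,0,0,0],[0.023,-0.032,-0.02,0,0,0,0],[0.023,-0.032,-0.02,0,0,0,0],[0.023,-0.032,-0.02,0,0,0,0],[0.023,-0.032,-0.02,0,0,0,0],[0.023,-0.032,-0.02,0,0,0,0],[0.023,-0.032,-0.02,0,0,0,0],[0.023,-0.032,0,0,0,0,0]])

```text
time_s: 1.35
ee_pos: [0.3539, -0.116, 0.4649]
eef_rot: [0.001, 0.977, 0.212, 0.002]
contact_force: [1.4, -0.2, -0.1]
opening: 0.0852
```

Emit:
arm_command(increments=[[0.023,-0.032,0,0,0,0,0],[0.023,-0.032,0,0,0,0,0],[0.023,-0.032,0,0,0,0,0],[0.023,-0.032,0,0,0,0,0],[0.023,-0.032,0,0,0,0,0],[0.023,-0.032,0,0,0,0,0],[0.023,-0.032,0,0,0,0,0],[0,0,0,0,0,0,0],[0,0,0,0,0,0,0]])

```text
time_s: 2.25
ee_pos: [0.4068, 0.1537, 0.4618]
eef_rot: [0.0, 0.977, 0.213, -0.001]
contact_force: [-0.9, 0.5, 0.2]
opening: 0.0858
```

```bash
python3 - <<'E'
from h import *
p,r=tool(); print(p,r.as_matrix().round(3),monitor.state()['qpos'])
for n in ['wrist','scene','side']:
    c=cam(n); np.savez(f'pics/{n}1.npz',a=c[0],K=c[1],R=c[2],t=c[3]); print(n,-c[2].T@c[3],c[2].round(3))
    im=c[0]
    if n=='scene': im=im[110:270,180:]
    cv2.imwrite(f'pics/{n}1.png',cv2.resize(im[:,:,::-1],None,fx=800/im.shape[1],fy=800/im.shape[1],interpolation=cv2.INTER_CUBIC))
E
```

```text
[0.40682364 0.15372606 0.46183466] [[ 0.909  0.416 -0.001]
 [ 0.416 -0.909 -0.001]
 [-0.001  0.    -1.   ]] [ 3.58116405e-01 -1.02433593e-01  1.68758166e+00 -3.69606112e-04
  1.55771644e+00  1.49990120e+00]
wrist [0.4831457  0.18836383 0.59267782] [[ 0.416 -0.91   0.001]
 [-0.86  -0.393  0.324]
 [-0.295 -0.136 -0.946]]
scene [-0.39188103 -0.44387346  0.65722473] [[ 0.535 -0.845  0.003]
 [-0.364 -0.234 -0.902]
 [ 0.763  0.481 -0.432]]
side [ 0.35694054 -0.50829354  0.76281207] [[ 0.96  -0.281 -0.003]
 [-0.197 -0.668 -0.718]
 [ 0.2    0.689 -0.696]]
```

View pics/wrist1.png

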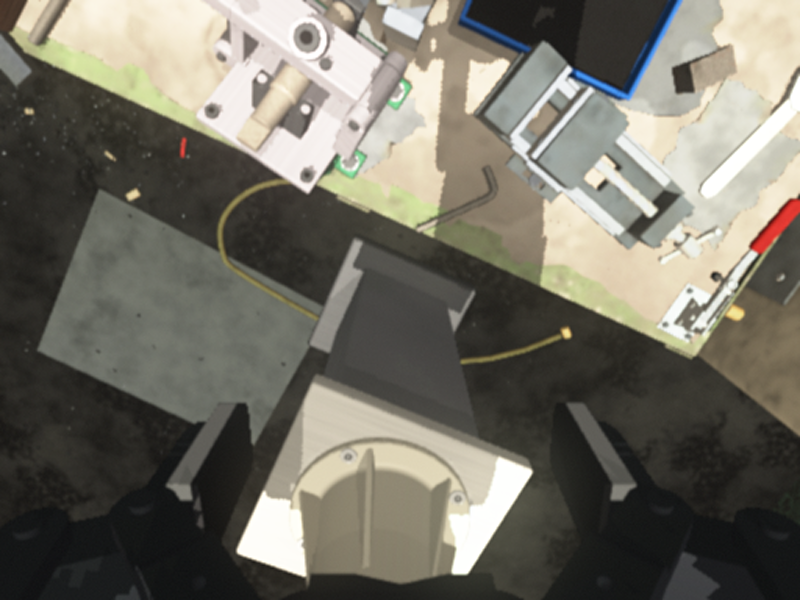

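The wrist camera looks back towards the robot. The deck's near corners are at (198,115) and (313,190), and the hinge bar is at (385,90). The nut is off the top of the picture, so I'll shift forward.

Emit:
arm_command(increments=[[0.026,-0.009,0,0,0,0,0],[0.026,-0.009,0,0,0,0,0],[0.026,-0.009,0,0,0,0,0],[0.026,-0.009,0,0,0,0,0],[0.026,-0.009,0,0,0,0,0],[0.026,-0.009,0,0,0,0,0],[0.026,-0.009,0,0,0,0,0],[0.026,-0.009,0,0,0,0,0],[0,0,0,0,0,0,0],[0,0,0,0,0,0,0]])

```text
time_s: 3.4
ee_pos: [0.5669, 0.3037, 0.4619]
eef_rot: [0.0, 0.977, 0.211, -0.001]
contact_force: [-0.1, 0.0, -0.1]
opening: 0.0854
```

```bash
python3 - <<'E'
from h import *
p,r=tool(); print(p,monitor.state()['qpos'])
c=cam('wrist'); np.savez('pics/wrist2.npz',a=c[0],K=c[1],R=c[2],t=c[3]); print(c[1])
cv2.imwrite('pics/wrist2.png',cv2.resize(c[0][:,:,::-1],(800,600),interpolation=cv2.INTER_CUBIC))
E
```

```text
[0.56687177 0.30371923 0.46186696] [ 4.89637303e-01  2.63818275e-01  1.28753280e+00 -2.10542257e-04
  1.59138548e+00  1.63491317e+00]
[[337.33795854   0.         256.40044703]
 [  0.         337.33795854 191.16294441]
 [  0.           0.           1.        ]]
```

View pics/wrist2.png

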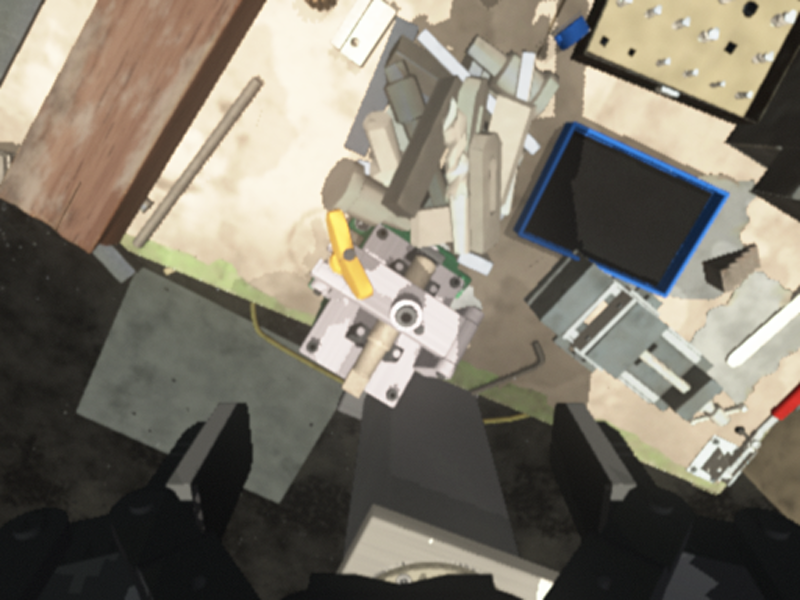

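The view is clear. Brass wings run from (335,212) to (365,295), the bush top is at (405,315), the deck's near corners are at (302,348) and (395,405), and the tray is at (620,210). I'll solve the jig pose by least squares on these points.

```bash
cat > geo.py <<'E'
from h import *
def load(n):
    d=np.load(f'pics/{n}.npz'); return d['a'],d['K'],d['R'],d['t']
def deckT(x,y,yaw):
    Rz=R.from_euler('z',yaw).as_matrix()   # jig x = Rz ex, jig y: right, z up
    X=Rz@[1,0,0]; Z=np.array([0,0,1.]); Y=np.cross(Z,X)
    dx=X*np.cos(np.pi/6)+Z*.5; dz=-X*.5+Z*np.cos(np.pi/6)
    return np.array([x,y,.105]),np.column_stack([dx,Y,dz])
E
python3 - <<'E'
from geo import *
from scipy.optimize import least_squares
k=.64
w1,w2,s1=load('wrist1'),load('wrist2'),load('side1')
obs=[(w2,(302,348),(75,-54,0)),(w2,(395,405),(75,54,0)),(w2,(405,315),(0,0,93.5)),
(w1,(198,115),(75,-54,0)),(w1,(313,190),(75,54,0)),(w1,(308,38),(0,0,93.5))]
def f(v):
    o,M=deckT(*v); return np.concatenate([proj(c,o+M@(np.array(P)/1e3))[0]-np.array(u)*k for c,u,P in obs])
r=least_squares(f,[.484,.27,3.02]); print(r.x,np.degrees(r.x[2]),f(r.x).round(1)); np.save('jig.npy',r.x)
o,M=deckT(*r.x)
hsv=cv2.cvtColor(w2[0],cv2.COLOR_RGB2HSV)
m=cv2.inRange(hsv,(18,150,100),(32,255,255)); n,l,st,ce=cv2.connectedComponentsWithStats(m)
m[:, :195]=0;m[:,245:]=0;m[:125]=0;m[195:]=0
ys,xs=np.nonzero(m); print('brass',xs.mean()/k,ys.mean()/k,len(xs))
for nm,P in [('nut',(0,-68,98)),('bush',(0,0,93.5)),('tangend',(87,0,42)),('flat',(-57,0,42)),('hinge',(0,58,64.5))]:
    print(nm,proj(w2,o+M@(np.array(P)/1e3))[0]/k,(o+M@(np.array(P)/1e3)).round(4))
# wing ends rays on plane z_deck=~112 (tips reach 19 above)
def onplane(c,u,h):
    oo,d=ray(c,*u); a=M[:,2]; t=(a@(o+a*h)-a@oo)/(a@d); return M.T@(oo+d*t-o)*1e3
pts=np.array([onplane(w2,(x,y),.108) for x,y in zip(xs,ys)]); pc=np.cov(pts[:,:2].T); e,v=np.linalg.eigh(pc)
print('wing dir deck',v[:,1],np.degrees(np.arctan2(v[1,1],v[0,1])),pts.mean(0), [onplane(w2,(a*k,b*k),.115).round(1) for a,b in [(336,212),(364,294)]])
m=cv2.inRange(hsv,(105,130,60),(125,255,255)); n,l,st,ce=cv2.connectedComponentsWithStats(m)
i=1+np.argmax(st[1:,4]); cn=cv2.findContours((l==i).astype(np.uint8),0,2)[0]; b=cv2.minAreaRect(np.vstack(cn)); print(b)
q=cv2.approxPolyDP(cv2.convexHull(np.vstack(cn)),6,True)[:,0]
Q=np.array([onz(w2,*p,.0365) for p in q]); print(q.tolist(),Q.round(4).tolist(),Q.mean(0), [np.linalg.norm(Q[i]-Q[i-1]).round(4) for i in range(len(Q))])
E
```

```text
[0.46694176 0.27528354 2.97284899] 170.33170034418114 [-3.2  4.6 -1.4  4.2  5.1 -4.2 -2.8  3.5 -3.   4.   3.9 -7.5]
brass 344.3852219626168 259.92260514018693 214
nut [343.72010583 262.54849863] [0.5267 0.3341 0.1899]
bush [413.02148259 308.36822555] [0.513  0.2674 0.186 ]
tangend [347.57296656 398.03745198] [0.4134 0.2844 0.1849]
flat [425.41919363 262.23654481] [0.5363 0.2635 0.1129]
hinge [456.70480664 345.53621417] [0.489  0.2127 0.1609]
wing dir deck [0.5798299  0.81473756] 54.56142057177836 [  0.46769549 -69.18839856 108.        ] [array([-25.9, -94.1, 115. ]), array([ 16.5, -43.5, 115. ])]
((397.82196044921875, 135.8024444580078), (112.9361801147461, 80.668701171875), 24.77513885498047)
[[362, 80], [465, 123], [425, 189], [332, 149]] [[0.7058, 0.1841, 0.0365], [0.7172, -0.0027, 0.0365], [0.5944, -0.0068, 0.0365], [0.5898, 0.1745, 0.0365]] [0.65180358 0.08725808 0.0365    ] [np.float64(0.1163), np.float64(0.1871), np.float64(0.1228), np.float64(0.1813)]
```

```bash
python3 - <<'E'
from geo import *
from scipy.optimize import least_squares
k=.64
w1,w2=load('wrist1'),load('wrist2')
def obs(L,dz): return [(w2,(302,348),(L,-54,0)),(w2,(395,405),(L,54,0)),(w2,(405,315),(0,0,93.5)),(w2,(344.4,259.9),(0,-68,104)),(w2,(353,388),(87,0,42)),
(w1,(198,115),(L,-54,0)),(w1,(313,190),(L,54,0)),(w1,(308,38),(0,0,93.5)),(w1,(253,140),(87,0,42))]
def f(v):
    o,M=deckT(*v[:3]); o=o+[0,0,v[4]]; return np.concatenate([proj(c,o+M@(np.array(P)/1e3))[0]-np.array(u)*k for c,u,P in obs(v[3]*1e3,0)])
for fixz in (0,1):
    g=(lambda v:f(v)) if not fixz else (lambda v:np.append(f(v),v[4]*1e5))
    r=least_squares(g,[.484,.27,3.02,.075,0]); print(r.x.round(4),np.degrees(r.x[2]),f(r.x).reshape(-1,2).round(1).tolist())
E
```

```text
[ 0.4649  0.2762  2.9755  0.0699 -0.0121] 170.48122486899487 [[-1.0, -0.8], [-0.7, -2.0], [3.5, -6.4], [-0.1, -0.5], [-3.8, 3.1], [1.8, 1.8], [-0.6, 0.8], [4.0, -4.3], [-4.1, 7.9]]
[ 0.4669  0.2754  2.9752  0.0681 -0.    ] 170.466386548772 [[-0.8, 0.6], [0.8, 0.2], [4.9, -4.3], [0.2, 0.9], [-3.5, 6.5], [0.3, -0.5], [-0.2, -0.2], [3.7, -7.5], [-5.7, 7.3]]
```

```bash
python3 - <<'E'
from geo import *
w2=load('wrist2')
im=w2[0][120:270,175:325,::-1]; cv2.imwrite('pics/c2.png',cv2.resize(im,None,fx=4,fy=4,interpolation=cv2.INTER_CUBIC))
E
```

```text
(no output)
```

View pics/c2.png

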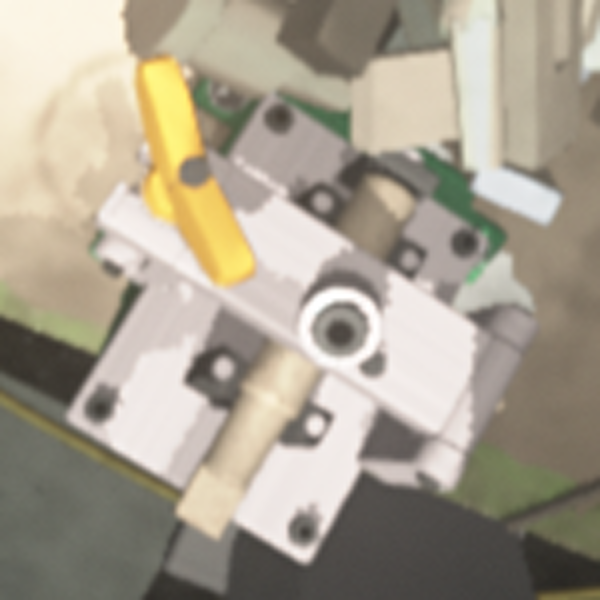

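```bash
python3 - <<'E'
from geo import *
from scipy.optimize import least_squares
w2=load('wrist2')
c=lambda u,v:(175+u/4,120+v/4)
# deck corners near, far-left?, hole screws omitted; flat end, vee etc.
obs=[(c(70,413),(75,-54,0)),(c(305,562),(75,54,0)),(c(340,330),(0,0,93.5)),(c(205,515),(87,0,42)),(c(270,92),(-75,-54,0)),(c(505,235),(-75,54,0)),(c(105,215),(20,-84.5,73.5)),(c(125,180),(-20,-84.5,73.5))]
def dT(x,y,yaw,tilt,z):
    X=np.array([np.cos(yaw),np.sin(yaw),0]);Z=np.array([0,0,1.]);Y=np.cross(Z,X);ct,s=np.cos(tilt),np.sin(tilt)
    return np.array([x,y,z]),np.column_stack([X*ct+Z*s,Y,-X*s+Z*ct])
def f(v,fx):
    v=np.concatenate([v,fx[len(v)-5:]]) if len(v)<5 else v
    o,M=dT(*v); return np.concatenate([proj(w2,o+M@(np.array(P)/1e3))[0]-np.array(u) for u,P in obs])
for n in (3,5):
    fx=[.47,.27,3,np.pi/6,.105]
    r=least_squares(lambda v:f(v,fx),fx[:n],loss='soft_l1'); print(r.x.round(4),f(r.x,fx).reshape(-1,2).round(1).tolist())
E
```

```text
[0.4717 0.2743 2.9706] [[-0.7, 1.5], [1.9, 0.7], [6.7, -8.0], [-1.9, 3.4], [0.2, -1.0], [-3.1, 0.3], [-1.4, 0.5], [9.7, -16.1]]
[0.4644 0.2724 2.9793 0.3926 0.0839] [[1.0, 0.3], [0.2, -3.0], [0.4, -0.4], [-4.2, 3.3], [0.7, 0.0], [-3.5, -0.1], [-3.9, 8.1], [6.7, -8.1]]
```

```bash
python3 - <<'E'
from geo import *
from scipy.optimize import least_squares
w1,w2=load('wrist1'),load('wrist2'); k=.64
c=lambda u,v:(175+u/4,120+v/4)
obs=[(w2,c(70,413),(75,-54,0)),(w2,c(305,562),(75,54,0)),(w2,c(205,515),(87,0,42)),(w2,c(270,92),(-75,-54,0)),(w2,c(505,235),(-75,54,0)),(w2,c(105,215),(20,-84.5,73.5)),
(w1,(198*k,115*k),(75,-54,0)),(w1,(313*k,190*k),(75,54,0)),(w1,(253*k,140*k),(87,0,42))]
def f(v):
    o,M=deckT(*v); return np.concatenate([proj(c,o+M@(np.array(P)/1e3))[0]-np.array(u) for c,u,P in obs])
r=least_squares(f,[.47,.27,3],loss='soft_l1'); print(r.x.round(4),np.degrees(r.x[2]),f(r.x).reshape(-1,2).round(1).tolist())
np.save('jig.npy',r.x); o,M=deckT(*r.x)
for P in [(0,-68,98),(0,-68,106),(0,-68,112)]: print('nut',(o+M@(np.array(P)/1e3)).round(4),((proj(w2,o+M@(np.array(P)/1e3))[0]-[175,120])*4).round(0))
def onplane(u,h):
    oo,d=ray(w2,*u); a=M[:,2]; t=(a@(o+a*h)-a@oo)/(a@d); return (M.T@(oo+d*t-o)*1e3).round(1)
# far wing tip top corners / near tip top corners, crop px
for p in [(138,65),(175,58),(222,283),(253,265),(195,172)]: print(p,onplane(c(*p),.117),onplane(c(*p),.106))
E
```

```text
[0.4736 0.2732 2.9694] 170.13565144944886 [[0.5, 0.6], [3.0, -0.1], [-0.6, 2.5], [1.4, -1.8], [-1.9, -0.4], [-0.0, -0.5], [0.3, -1.1], [0.1, 0.0], [-2.2, 2.5]]
nut [0.5335 0.3318 0.1899] [195. 175.]
nut [0.5375 0.3311 0.1968] [200. 170.]
nut [0.5404 0.3306 0.202 ] [204. 167.]
(138, 65) [ -13.5 -100.2  117. ] [ -17.  -100.4  106. ]
(175, 58) [-21.5 -92.4 117. ] [-25.3 -92.3 106. ]
(222, 283) [ 28.  -46.2 117. ] [ 25.7 -44.8 106. ]
(253, 265) [ 18.5 -41.  117. ] [ 15.9 -39.6 106. ]
(195, 172) [  4.3 -69.8 117. ] [  1.3 -69.1 106. ]
```

The fit is now good: the predicted nut lands on the bolt end, and the wings are at about 52° in the deck frame. Next are the grasp pose and the move numbers.

```bash
cat >> geo.py <<'E'
def D(P): o,M=deckT(*np.load('jig.npy')); return o+M@(np.array(P,float)/1e3)
def DM(): return deckT(*np.load('jig.npy'))[1]
def toolR(a,M=None):  # tool z = -deck z, tool x at deck angle a (deg)
    M=DM() if M is None else M; a=np.radians(a); x=M@[np.cos(a),np.sin(a),0]; z=-M[:,2]; return R.from_matrix(np.column_stack([x,np.cross(z,x),z]))
def go(P,Rt=None):
    p,r=tool(); Rt=Rt or r
    rv=(r.inv()*Rt).as_rotvec(degrees=True); sh=Rt.inv().apply(P-p)
    print('turn first',rv.round(2),'|',np.linalg.norm(rv).round(1),' then shift mm',(sh*1e3).round(1))
E
python3 - <<'E'
from geo import *
print(toolR(232.5).as_matrix().round(3)); go(D((0,-68,98+80)),toolR(232.5)); print(D((0,-68,178)))
E
```

```text
[[ 0.655  0.573 -0.493]
 [ 0.691 -0.717  0.086]
 [-0.304 -0.397 -0.866]]
turn first [ 20.7  -21.86 -17.84] | 35.0  then shift mm [ 80.8  68.9 174.6]
[0.57293539 0.32493513 0.25915252]
```

Emit:
arm_command(increments=[[0,0,0,3.45,-3.64,-2.97,0],[0,0,0,3.45,-3.64,-2.97,0],[0,0,0,3.45,-3.64,-2.97,0],[0,0,0,3.45,-3.64,-2.97,0],[0,0,0,3.45,-3.64,-2.97,0],[0,0,0,3.45,-3.64,-2.97,0],[0,0,0,0,0,0,0]])

```text
time_s: 4.15
ee_pos: [0.5673, 0.3034, 0.4605]
eef_rot: [-0.135, 0.9, 0.351, -0.223]
contact_force: [-0.0, 0.1, -1.3]
opening: 0.0858
```

Emit:
arm_command(increments=[[0.0101,0.0086,0.0218,0,0,0,0],[0.0101,0.0086,0.0218,0,0,0,0],[0.0101,0.0086,0.0218,0,0,0,0],[0.0101,0.0086,0.0218,0,0,0,0],[0.0101,0.0086,0.0218,0,0,0,0],[0.0101,0.0086,0.0218,0,0,0,0],[0.0101,0.0086,0.0218,0,0,0,0],[0.0101,0.0086,0.0218,0,0,0,0],[0,0,0,0,0,0,0],[0,0,0,0,0,0,0]])

```text
time_s: 5.15
ee_pos: [0.573, 0.3262, 0.2608]
eef_rot: [-0.134, 0.9, 0.351, -0.22]
contact_force: [-0.4, 0.1, 0.8]
opening: 0.0854
```

```bash
python3 - <<'E'
from geo import *
go(D((0,-68,98+80)),toolR(232.5)); print(monitor.state()['qpos'].round(3))
c=cam('wrist'); np.savez('pics/wrist3.npz',a=c[0],K=c[1],R=c[2],t=c[3])
print(proj(c,np.array([D((0,-68,98)),D((22,-39,106)),D((-22,-97,106))]))/.64)
cv2.imwrite('pics/wrist3.png',cv2.resize(c[0][:,:,::-1],(800,600),interpolation=cv2.INTER_CUBIC))
E
```

```text
turn first [ 0.09 -0.1   0.03] | 0.1  then shift mm [-0.4  1.5  1.3]
[0.383 0.639 1.232 0.269 1.72  1.188]
[[402.33280362 324.2068322 ]
 [402.8002821  407.7268907 ]
 [402.02423578 246.15467682]]
```

View pics/wrist3.png

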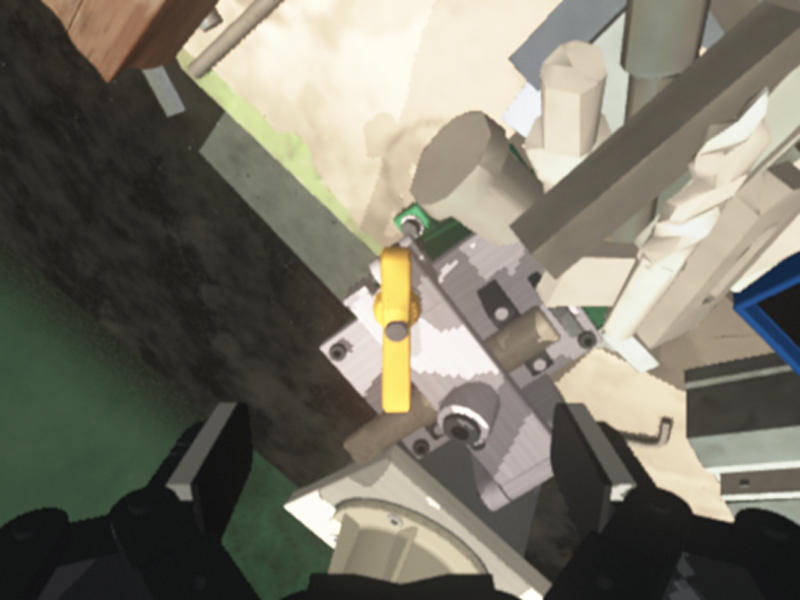

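The wings stand vertically at u≈397 (248–412), centred between the jaws within about 2 mm. I'll part-close, descend 76 mm and grip.

Emit:
arm_command(increments=[[0,0,0.008,0,0,0,0.5],[0,0,0.01,0,0,0,0.5],[0,0,0.01,0,0,0,0.5],[0,0,0.01,0,0,0,0.5],[0,0,0.01,0,0,0,0.5],[0,0,0.01,0,0,0,0.5],[0,0,0.01,0,0,0,0.5],[0,0,0.008,0,0,0,0.5],[0,0,0,0,0,0,0.5],[0,0,0,0,0,0,0.5]])

```text
time_s: 6.2
ee_pos: [0.5358, 0.3331, 0.1936]
eef_rot: [-0.134, 0.9, 0.352, -0.221]
contact_force: [-0.6, 0.4, -0.5]
opening: 0.0426
```

Emit:
arm_command(increments=[[0,0,0,0,0,0,0.7],[0,0,0,0,0,0,0.85],[0,0,0,0,0,0,1],[0,0,0,0,0,0,1],[0,0,0,0,0,0,1],[0,0,0,0,0,0,1]])

```text
time_s: 6.8
ee_pos: [0.5353, 0.3343, 0.195]
eef_rot: [-0.135, 0.899, 0.352, -0.221]
contact_force: [-3.5, 4.5, 6.3]
opening: 0.01
```

```bash
python3 - <<'E'
from geo import *
go(D((0,-68,98+5)),toolR(232.5)); print(monitor.state()['qpos'].round(3))
E
```

```text
turn first [-0.11 -0.09  0.13] | 0.2  then shift mm [-1.4  2.8  0.1]
[0.41  0.645 1.371 0.281 1.574 1.171]
```

Emit:
arm_command(increments=[[0,0,-0.0002,0,0,-6,1],[0,0,-0.0002,0,0,-6,1],[0,0,-0.0002,0,0,-6,1],[0,0,-0.0002,0,0,-6,1],[0,0,-0.0002,0,0,-6,1],[0,0,-0.0002,0,0,-6,1],[0,0,0,0,0,0,1]])

```text
time_s: 7.5
ee_pos: [0.5355, 0.3346, 0.1961]
eef_rot: [-0.198, 0.745, 0.614, -0.168]
contact_force: [-4.9, 6.9, 5.7]
opening: 0.0104
```

```bash
python3 - <<'E'
from geo import *
go(D((0,-68,98+5)),toolR(232.5+36));s=monitor.state(); print(s['qpos'].round(3),s['contact_force'],s['torque'])
E
```

```text
turn first [-0.09 -0.16  0.35] | 0.4  then shift mm [-3.1  1.9  1.1]
[0.41  0.645 1.369 0.282 1.577 0.539] [-4.86990416  6.85495042  5.7137155 ] [ 1.06908122  0.93433488 -0.45877136]
```

Emit:
arm_command(increments=[[0,0,-0.0003,0,0,-8,1],[0,0,-0.0003,0,0,-8,1],[0,0,-0.0003,0,0,-8,1],[0,0,-0.0003,0,0,-8,1],[0,0,-0.0003,0,0,-8,1],[0,0,-0.0003,0,0,-8,1],[0,0,-0.0003,0,0,-8,1],[0,0,-0.0003,0,0,-8,1],[0,0,-0.0003,0,0,-8,1],[0,0,-0.0003,0,0,-8,1],[0,0,-0.0003,0,0,-8,1],[0,0,0,0,0,0,1]])

```text
time_s: 8.7
ee_pos: [0.5358, 0.3341, 0.1988]
eef_rot: [-0.261, 0.109, 0.959, 0.016]
contact_force: [-10.2, 5.2, 6.1]
opening: 0.01
```

```bash
python3 - <<'E'
from geo import *
go(D((0,-68,98+5)),toolR(232.5+36+88));s=monitor.state(); print(s['qpos'].round(3),s['contact_force'],s['torque'])
p,r=tool();print((DM().T@(p-D((0,-68,-7)))*1e3).round(1),(DM().T@r.as_matrix()).round(3))
E
```

```text
turn first [ 0.07 -0.27  0.42] | 0.5  then shift mm [-3.  -2.5  3.7]
[ 0.409  0.644  1.365  0.282  1.585 -0.997] [-10.20242358   5.15111096   6.13852112] [ 0.98675846  1.68601862 -0.4273186 ]
[  2.8  -2.6 113.7] [[ 0.999 -0.054  0.005]
 [-0.054 -0.999 -0.001]
 [ 0.005  0.001 -1.   ]]
```

Turned 124° with the grip holding. The tool x axis lies along deck x, so I can swing the bolt about tool +x.

Emit:
arm_command(increments=[[0,0.004,0.0001,2,0,0,1],[0,0.004,0.0001,2,0,0,1],[0,0.004,0.0001,2,0,0,1],[0,0.004,0.0001,2,0,0,1],[0,0,0,0,0,0,1]])

```text
time_s: 9.2
ee_pos: [0.5384, 0.3507, 0.1974]
eef_rot: [-0.268, 0.092, 0.958, -0.052]
contact_force: [-11.4, 4.2, 8.9]
opening: 0.0106
```

```bash
python3 - <<'E'
from geo import *
s=monitor.state(); print(s['qpos'].round(3),s['contact_force'],s['torque'],s['opening'])
p,r=tool();print((DM().T@(p-D((0,-68,-7)))*1e3).round(1),(DM().T@r.as_matrix()).round(3))
E
```

```text
[ 0.475  0.706  1.265  0.197  1.689 -0.933] [-11.42065388   4.22431443   8.87230775] [ 0.63001048  2.26657955 -0.57654109] 0.010578722772926983
[  2.4 -19.4 112.3] [[ 0.998 -0.056  0.013]
 [-0.058 -0.989  0.14 ]
 [ 0.005 -0.14  -0.99 ]]
```

Emit:
arm_command(increments=[[0,0.0079,0.0003,4,0,0,1],[0,0.0079,0.0003,4,0,0,1],[0,0.0079,0.0003,4,0,0,1],[0,0.0079,0.0003,4,0,0,1],[0,0.0079,0.0003,4,0,0,1],[0,0.0079,0.0003,4,0,0,1],[0,0,0,0,0,0,1]])

```text
time_s: 9.9
ee_pos: [0.5386, 0.3969, 0.182]
eef_rot: [-0.282, 0.034, 0.925, -0.251]
contact_force: [-18.0, 7.1, 16.1]
opening: 0.0104
```

Emit:
arm_command(increments=[[0,0,0,0,0,0,0.6],[0,0,0,0,0,0,0.3],[0,0,0,0,0,0,0.2],[0,0,0,0,0,0,0.2],[0,0,-0.008,0,0,0,0.2],[0,0,-0.012,0,0,0,0.2],[0,0,-0.016,0,0,0,0.2],[0,0,-0.016,0,0,0,0.2],[0,0,-0.016,0,0,0,0.2],[0,0,-0.016,0,0,0,0.2],[0,0,0,0,0,0,0],[0,0,0,0,0,0,0]])

```text
time_s: 11.1
ee_pos: [0.588, 0.4298, 0.2407]
eef_rot: [-0.279, 0.037, 0.926, -0.25]
contact_force: [-0.8, -1.1, -1.0]
opening: 0.0854
```

```bash
python3 - <<'E'
from geo import *
s=monitor.state(); print(s['qpos'].round(3),s['contact_force'],s['torque'],s['opening'])
p,r=tool();print((DM().T@(p-D((0,0,0)))*1e3).round(1),(DM().T@r.as_matrix()).round(3))
for n in ('wrist','side','scene'):
    c=cam(n);hsv=cv2.cvtColor(c[0],cv2.COLOR_RGB2HSV)
    m=cv2.inRange(hsv,(18,150,100),(32,255,255)); nn,l,st,ce=cv2.connectedComponentsWithStats(m)
    print(n,[(ce[i].round(0).tolist(),st[i,4]) for i in range(1,nn) if st[i,4]>12])
    th=1.48; P=D((0,-68-107*np.sin(th),-7+107*np.cos(th))); print(' pred fallen',proj(c,P).round(0),'upright',proj(c,D((0,-68,100))).round(0))
E
```

```text
[ 0.644  0.995  0.71  -0.041  2.204 -0.858] [-0.82426511 -1.10616345 -0.9541455 ] [ 0.20772779 -0.2290144   0.00033801] 0.085362103519734
[  -6.5 -173.9  160.4] [[ 0.998 -0.052  0.031]
 [-0.06  -0.847  0.528]
 [-0.001 -0.529 -0.848]]
wrist [([368.0, 165.0], np.int32(1962))]
 pred fallen [[359. 174.]] upright [[179. 192.]]
side []
 pred fallen [[220. 127.]] upright [[236. 123.]]
scene []
 pred fallen [[173. 176.]] upright [[204. 157.]]
```

The bolt has fallen: brass is at (368,165) in the wrist view, where the stop position predicts (359,174). The nut grip also implies the deck frame sits about (+1.5,−2.2) mm off, so I'll apply that and plan the leaf grasp, leaning 20°.

```bash
python3 - <<'E'
from geo import *
j=np.load('jig.npy'); d=DM()@np.array([1.5,-2.2,0])/1e3; j[:2]+=d[:2]; np.save('jig.npy',j)
s,c=np.sin(np.radians(20)),np.cos(np.radians(20))
T=R.from_matrix(DM()@np.column_stack([(0,-c,-s),(-1,0,0),(0,s,-c)])); h=np.array([0,-s,c])
p,r=tool(); print((DM().T@T.as_matrix()).round(2))
go(D(np.array([0,-70,63])+90*h),T); go(D(np.array([0,-70,63])),T)
E
```

```text
[[-0.   -1.    0.  ]
 [-0.94  0.    0.34]
 [-0.34  0.   -0.94]]
turn first [-10.57   8.17  86.52] | 87.5  then shift mm [-61.9  -7.3  36.3]
turn first [-10.57   8.17  86.52] | 87.5  then shift mm [-61.9  -7.3 126.3]
```

Emit:
arm_command(increments=[[0,0,0,-0.96,0.74,7.87,0],[0,0,0,-0.96,0.74,7.87,0],[0,0,0,-0.96,0.74,7.87,0],[0,0,0,-0.96,0.74,7.87,0],[0,0,0,-0.96,0.74,7.87,0],[0,0,0,-0.96,0.74,7.87,0],[0,0,0,-0.96,0.74,7.87,0],[0,0,0,-0.96,0.74,7.87,0],[0,0,0,-0.96,0.74,7.87,0],[0,0,0,-0.96,0.74,7.87,0],[0,0,0,-0.96,0.74,7.87,0],[0,0,0,0,0,0,0]])

```text
time_s: 12.45
ee_pos: [0.5874, 0.4296, 0.2414]
eef_rot: [-0.086, 0.7, 0.646, -0.292]
contact_force: [-0.0, -1.2, 0.5]
opening: 0.0851
```

Emit:
arm_command(increments=[[-0.0155,-0.0018,0.009,0,0,0,0],[-0.0155,-0.0018,0.009,0,0,0,0],[-0.0155,-0.0018,0.009,0,0,0,0],[-0.0155,-0.0018,0.009,0,0,0,0],[0,0,0,0,0,0,0],[0,0,0,0,0,0,0]])

```text
time_s: 13.05
ee_pos: [0.5632, 0.3628, 0.2337]
eef_rot: [-0.087, 0.699, 0.647, -0.292]
contact_force: [1.1, -0.1, -0.3]
opening: 0.0853
```

```bash
python3 - <<'E'
from geo import *
s,c=np.sin(np.radians(20)),np.cos(np.radians(20))
T=R.from_matrix(DM()@np.column_stack([(0,-c,-s),(-1,0,0),(0,s,-c)]))
go(D(np.array([0,-70,63])),T); print(monitor.state()['qpos'].round(2))
C=cam('wrist'); print(proj(C,np.array([D(P) for P in [(20,-84.5,73.5),(-20,-84.5,73.5),(0,-70,64.5)]]))/.64)
cv2.imwrite('pics/wrist4.png',cv2.resize(C[0][:,:,::-1],(800,600),interpolation=cv2.INTER_CUBIC))
E
```

```text
turn first [ 0.05 -0.02  0.09] | 0.1  then shift mm [-0.2  0.  91.2]
[0.54 0.79 1.06 0.05 1.91 0.62]
[[351.01195233 304.74667428]
 [446.75694185 304.77275821]
 [398.95130599 316.9306743 ]]
```

View pics/wrist4.png

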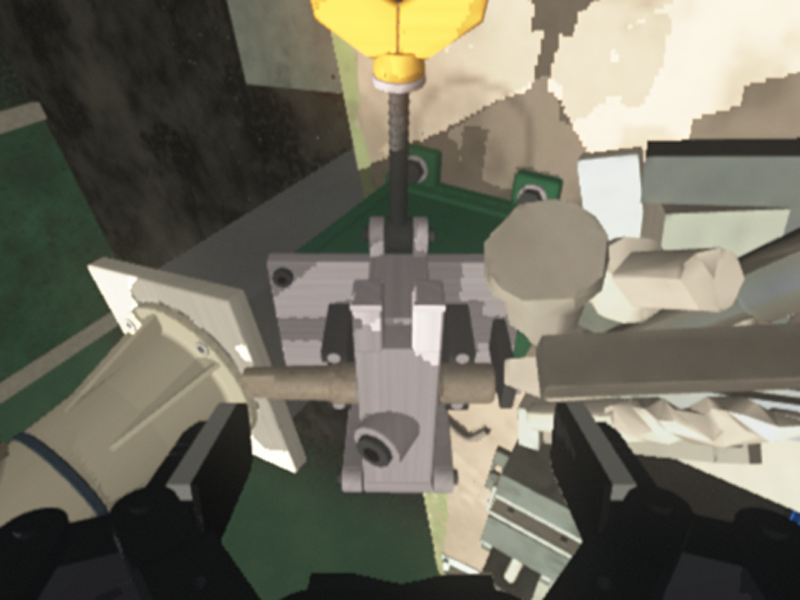

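The bolt is down, and the fork's top corners at (355,308) and (443,308) match the prediction. The grey cylinder at (545,250) is near the right finger, so I'll triangulate it.

```bash
python3 - <<'E'
from geo import *
w2,w3=load('wrist2'),load('wrist3'); w4=cam('wrist'); k=.64
for a,b,c in [((341,185),(462,145),(545,252))]:
    P=tri(ray(w2,a[0]*k,a[1]*k),ray(w3,b[0]*k,b[1]*k),ray(w4,c[0]*k,c[1]*k)); print(P,[proj(q,P)/k for q in (w2,w3,w4)])
    print('deck',DM().T@(P-D((0,0,0)))*1e3)
E
```

```text
[0.57321399 0.36309369 0.12307098] [array([[341.00067737, 182.66379795]]), array([[459.50862147, 155.79744677]]), array([[550.65990921, 246.76168432]])]
deck [ -63.74211714 -103.4421592    57.66810143]
```

Emit:
arm_command(increments=[[-0.004,0,0.0045,0,0,0,0.38],[0,0,0.005,0,0,0,0.38],[0,0,0.01,0,0,0,0.38],[0,0,0.01,0,0,0,0.38],[0,0,0.01,0,0,0,0.38],[0,0,0.01,0,0,0,0.38],[0,0,0.01,0,0,0,0.38],[0,0,0.01,0,0,0,0.38],[0,0,0.01,0,0,0,0.38],[0,0,0.01,0,0,0,0.38],[0,0,0,0,0,0,0.38],[0,0,0,0,0,0,0.38]])

```text
time_s: 14.35
ee_pos: [0.5167, 0.3358, 0.1618]
eef_rot: [-0.087, 0.699, 0.647, -0.292]
contact_force: [-0.7, -0.4, 1.5]
opening: 0.0529
```

Emit:
arm_command(increments=[[0,0,0,0,0,0,0.5],[0,0,0,0,0,0,0.6],[0,0,0,0,0,0,0.7],[0,0,0,0,0,0,0.8],[0,0,0,0,0,0,0.8]])

```text
time_s: 14.85
ee_pos: [0.5161, 0.3365, 0.1635]
eef_rot: [-0.088, 0.699, 0.647, -0.292]
contact_force: [-3.8, 2.7, 7.9]
opening: 0.0386
```

```bash
python3 - <<'E'
from geo import *
s=monitor.state(); print(s['contact_force'],s['torque'])
p,r=tool(); d=DM().T@(p-D((0,58,64.5)))*1e3; print(d, np.hypot(d[1],d[2]))
m=DM().T@r.as_matrix(); print(m.round(3))
# arc rows: leaf angle th from 0 -> 2.1 rad in N rows, tool turn fraction f
N=24; tot=np.radians(120); f=.58
a0=np.arctan2(d[2],-d[1]); rad=np.hypot(d[1],d[2]); q=d.copy(); rr=R.from_matrix(m)
st=tot/N
for i in range(1,N+1):
    th=a0+st*i; n=np.array([d[0],-rad*np.cos(th),rad*np.sin(th)])
    sh=rr.inv().apply(n-q); print(i,(sh).round(1).tolist()); q=n; rr=R.from_rotvec([-st*f,0,0])*rr
print('turn y per row',np.degrees(st*f))
E
```

```text
[-3.82558044  2.73964488  7.87155255] [ 0.06273277  1.18368369 -0.38633594]
[   1.2998556  -125.48831347    2.35510329] 125.5104112398303
[[ 0.    -1.     0.   ]
 [-0.94  -0.     0.341]
 [-0.341 -0.    -0.94 ]]
1 [-4.4, -0.0, -10.0]
2 [-4.7, -0.0, -9.9]
3 [-5.1, -0.0, -9.7]
4 [-5.4, -0.0, -9.5]
5 [-5.8, -0.0, -9.3]
6 [-6.1, -0.0, -9.1]
7 [-6.5, -0.0, -8.8]
8 [-6.8, -0.0, -8.6]
9 [-7.1, -0.0, -8.3]
10 [-7.4, -0.0, -8.1]
11 [-7.7, -0.0, -7.8]
12 [-8.0, -0.0, -7.5]
13 [-8.2, -0.0, -7.2]
14 [-8.5, -0.0, -6.9]
15 [-8.7, -0.0, -6.6]
16 [-9.0, -0.0, -6.3]
17 [-9.2, -0.0, -5.9]
18 [-9.4, -0.0, -5.6]
19 [-9.6, -0.0, -5.3]
20 [-9.8, -0.0, -4.9]
21 [-10.0, -0.0, -4.5]
22 [-10.1, -0.0, -4.2]
23 [-10.3, -0.0, -3.8]
24 [-10.4, -0.0, -3.4]
turn y per row 2.9
```

Gripped at 38.6 mm. Now the arc, 8 rows first.

Emit:
arm_command(increments=[[-0.0044,0,-0.01,0,2.9,0,0.8],[-0.0047,0,-0.0099,0,2.9,0,0.8],[-0.0051,0,-0.0097,0,2.9,0,0.8],[-0.0054,0,-0.0095,0,2.9,0,0.8],[-0.0058,0,-0.0093,0,2.9,0,0.8],[-0.0061,0,-0.0091,0,2.9,0,0.8]])

```text
time_s: 15.45
ee_pos: [0.5426, 0.3124, 0.216]
eef_rot: [-0.186, 0.735, 0.626, -0.184]
contact_force: [-11.8, -0.7, -5.6]
opening: 0.0387
```

```bash
python3 - <<'E'
from geo import *
s=monitor.state(); print(s['contact_force'],s['torque'],s['qpos'].round(2))
p,r=tool(); d=DM().T@(p-D((0,58,64.5)))*1e3; print(d, np.hypot(d[1],d[2]),np.degrees(np.arctan2(d[2],-d[1])),(DM().T@r.as_matrix()).round(2))
E
```

```text
[-11.78006948  -0.74012106  -5.59141616] [ 0.29078168  0.71561432 -0.2194626 ] [0.4  0.64 1.34 0.24 1.64 0.52]
[   1.37380363 -106.2946507    62.92672037] 123.52459230842481 30.625647334579256 [[-0.   -1.    0.  ]
 [-1.    0.    0.04]
 [-0.04 -0.   -1.  ]]
```

Forces are low, so I'll continue.

Emit:
arm_command(increments=[[-0.0065,0,-0.0088,0,2.9,0,0.8],[-0.0068,0,-0.0086,0,2.9,0,0.8],[-0.0071,0,-0.0083,0,2.9,0,0.8],[-0.0074,0,-0.0081,0,2.9,0,0.8],[-0.0077,0,-0.0078,0,2.9,0,0.8],[-0.008,0,-0.0075,0,2.9,0,0.8],[-0.0082,0,-0.0072,0,2.9,0,0.8],[-0.0085,0,-0.0069,0,2.9,0,0.8],[-0.0087,0,-0.0066,0,2.9,0,0.8]])

```text
time_s: 16.35
ee_pos: [0.5564, 0.2314, 0.2643]
eef_rot: [-0.322, 0.757, 0.568, -0.014]
contact_force: [-13.2, 4.9, -12.2]
opening: 0.039
```

```bash
python3 - <<'E'
from geo import *
s=monitor.state(); print(s['contact_force'],s['torque'],s['qpos'].round(2))
p,r=tool(); d=DM().T@(p-D((0,58,64.5)))*1e3; print(d, np.hypot(d[1],d[2]),np.degrees(np.arctan2(d[2],-d[1])),(DM().T@r.as_matrix()).round(2))
E
```

```text
[-13.226399     4.90651658 -12.17792566] [-0.13169171  0.48173476  0.49762916] [0.11 0.49 1.53 0.54 1.53 0.25]
[  1.68743135 -28.76968402 118.46789496] 121.91118429185315 76.35007889033281 [[-0.   -1.    0.  ]
 [-0.92 -0.   -0.4 ]
 [ 0.4  -0.   -0.92]]
```

Emit:
arm_command(increments=[[-0.009,0,-0.0065,0,2.9,0,0.8],[-0.0092,0,-0.0062,0,2.9,0,0.8],[-0.0094,0,-0.0059,0,2.9,0,0.8],[-0.0096,0,-0.0055,0,2.9,0,0.8],[-0.0098,0,-0.0052,0,2.9,0,0.8],[-0.01,0,-0.0048,0,2.9,0,0.8],[-0.0101,0,-0.0044,0,2.9,0,0.8],[-0.0103,0,-0.004,0,2.9,0,0.8],[-0.0104,0,-0.0036,0,2.9,0,0.8],[-0.0105,0,-0.0032,0,2.9,0,0.8]])

```text
time_s: 17.35
ee_pos: [0.5287, 0.1305, 0.2476]
eef_rot: [-0.454, 0.736, 0.47, 0.176]
contact_force: [-8.3, 22.6, -17.8]
opening: 0.0382
```

```bash
python3 - <<'E'
from geo import *
s=monitor.state(); print(s['contact_force'],s['torque'],s['qpos'].round(2))
p,r=tool(); d=DM().T@(p-D((0,58,64.5)))*1e3; print(d, np.hypot(d[1],d[2]),np.degrees(np.arctan2(d[2],-d[1])),(DM().T@r.as_matrix()).round(2))
E
```

```text
[ -8.3070725   22.56270672 -17.83069723] [-0.81863822 -0.07733103  0.08570209] [-0.25  0.5   1.8   0.88  1.5  -0.19]
[ 2.0172433  75.31384558 98.97082173] 124.36799785476379 127.27005339429331 [[-0.   -1.    0.  ]
 [-0.61 -0.   -0.79]
 [ 0.79 -0.   -0.61]]
```

The leaf is at about 126° (2.2 rad). I'll release it and back away.

Emit:
arm_command(increments=[[0,0,0,0,0,0,0.5],[0,0,0,0,0,0,0.2],[0,0,0,0,0,0,0],[0,0,0,0,0,0,0],[0,0,0,0,0,0,0],[0,0,0,0,0,0,0],[0,0,0,0,0,0,0],[0,0,0,0,0,0,0]])

```text
time_s: 18.15
ee_pos: [0.532, 0.1295, 0.2494]
eef_rot: [-0.452, 0.737, 0.47, 0.178]
contact_force: [1.1, -0.2, -0.6]
opening: 0.0854
```

Emit:
arm_command(increments=[[0.01,0,-0.01,0,0,0,0],[0.02,0,-0.01,0,0,0,0],[0.02,0,-0.01,0,0,0,0],[0.02,0,-0.01,0,0,0,0],[0.02,0,-0.01,0,0,0,0],[0.02,0,-0.01,0,0,0,0],[0,0,0,0,0,0,0],[0,0,0,0,0,0,0]])

```text
time_s: 18.95
ee_pos: [0.596, 0.1377, 0.3568]
eef_rot: [-0.452, 0.737, 0.471, 0.178]
contact_force: [-1.1, 0.5, 0.4]
opening: 0.0855
```

```bash
python3 - <<'E'
from geo import *
s=monitor.state(); print(s['contact_force'],s['qpos'].round(2))
p,r=tool(); print(DM().T@(p-D((0,0,0)))*1e3)
# shank grasp: tool x along deck +-x ; lean 0
for a in (0,180): go(D((0,0,42+120)),toolR(a))
C=cam('side'); L=lambda th:D((0,58-128*np.cos(th),64.5+128*np.sin(th)))
print([proj(C,L(t)).round(0) for t in (2.2,3.0)]); im=C[0][90:240,180:380,::-1]
cv2.imwrite('pics/side5.png',cv2.resize(im,None,fx=4,fy=4,interpolation=cv2.INTER_CUBIC))
E
```

```text
[-1.13287388  0.50501714  0.44919068] [-0.21  0.45  1.58  0.9   1.64  0.02]
[2.54506351e-01 1.14708979e+02 2.90594530e+02]
turn first [ 41.04 -40.85 -83.02] | 101.2  then shift mm [ -0.3 114.7 128.6]
turn first [-40.86 -41.05  83.14] | 101.3  then shift mm [   0.3 -114.7  128.6]
[array([[254., 148.]]), array([[239., 186.]])]
```

View pics/side5.png

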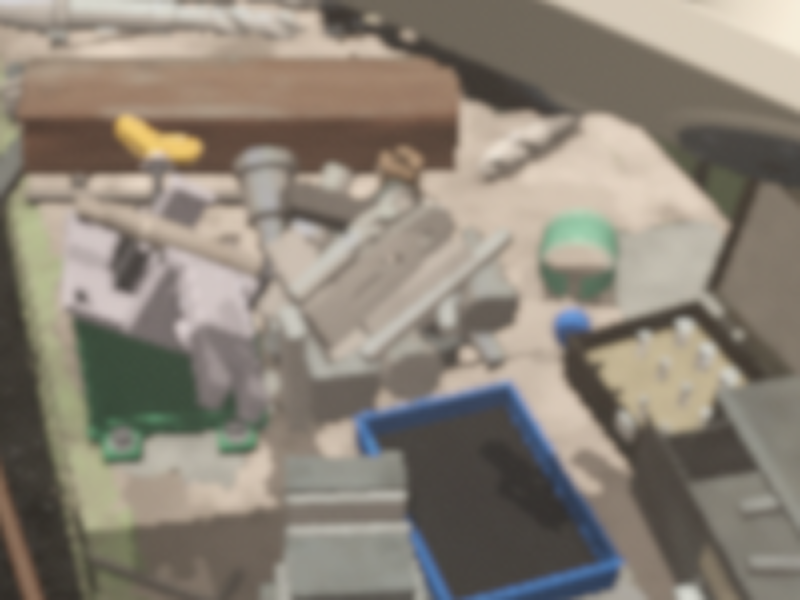

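The leaf is fully open: its end is at crop (240,390), where 3.0 rad predicts (236,384). The shank is exposed and the brass nut lies to the side. I'll turn to the shank grasp and move above it.

Emit:
arm_command(increments=[[0,0,0,3.42,-3.4,-6.92,0],[0,0,0,3.42,-3.4,-6.92,0],[0,0,0,3.42,-3.4,-6.92,0],[0,0,0,3.42,-3.4,-6.92,0],[0,0,0,3.42,-3.4,-6.92,0],[0,0,0,3.42,-3.4,-6.92,0],[0,0,0,3.42,-3.4,-6.92,0],[0,0,0,3.42,-3.4,-6.92,0],[0,0,0,3.42,-3.4,-6.92,0],[0,0,0,3.42,-3.4,-6.92,0],[0,0,0,3.42,-3.4,-6.92,0],[0,0,0,3.42,-3.4,-6.92,0]])

```text
time_s: 20.2
ee_pos: [0.5956, 0.1375, 0.3553]
eef_rot: [-0.259, 0.08, 0.962, 0.022]
contact_force: [-0.6, 0.2, -0.2]
opening: 0.0853
```

```bash
python3 - <<'E'
from geo import *
print(monitor.state()['qpos'].round(2)); go(D((0,0,43+90)),toolR(0))
E
```

```text
[ 0.14  0.54  1.2   0.16  1.9  -1.25]
turn first [-0.14 -0.11  0.28] | 0.3  then shift mm [  0.2 115.  156.1]
```

Emit:
arm_command(increments=[[0,0.0144,0.0195,0,0,0.1,0.42],[0,0.0144,0.0195,0,0,0.1,0.42],[0,0.0144,0.0195,0,0,0.1,0.42],[0,0.0144,0.0195,0,0,0,0.42],[0,0.0144,0.0195,0,0,0,0.42],[0,0.0144,0.0195,0,0,0,0.42],[0,0.0144,0.0195,0,0,0,0.42],[0,0.0144,0.0195,0,0,0,0.42],[0,0,0,0,0,0,0.42],[0,0,0,0,0,0,0.42]])

```text
time_s: 21.2
ee_pos: [0.5386, 0.2643, 0.2211]
eef_rot: [-0.259, 0.085, 0.962, 0.022]
contact_force: [-0.1, -0.3, 0.7]
opening: 0.0494
```

```bash
python3 - <<'E'
from geo import *
go(D((0,0,43)),toolR(0))
C=cam('wrist'); print(proj(C,np.array([D(P) for P in [(87,0,42),(-57,0,42),(28,0,41),(-28,0,41)]]))/.64)
cv2.imwrite('pics/wrist6.png',cv2.resize(C[0][:,:,::-1],(800,600),interpolation=cv2.INTER_CUBIC))
E
```

```text
turn first [-0.02 -0.17 -0.28] | 0.3  then shift mm [-0.1 -0.2 91. ]
[[399.48658473 107.72622261]
 [401.32551343 422.50301134]
 [400.33225752 251.53492762]
 [401.01016895 367.64457882]]
```

View pics/wrist6.png

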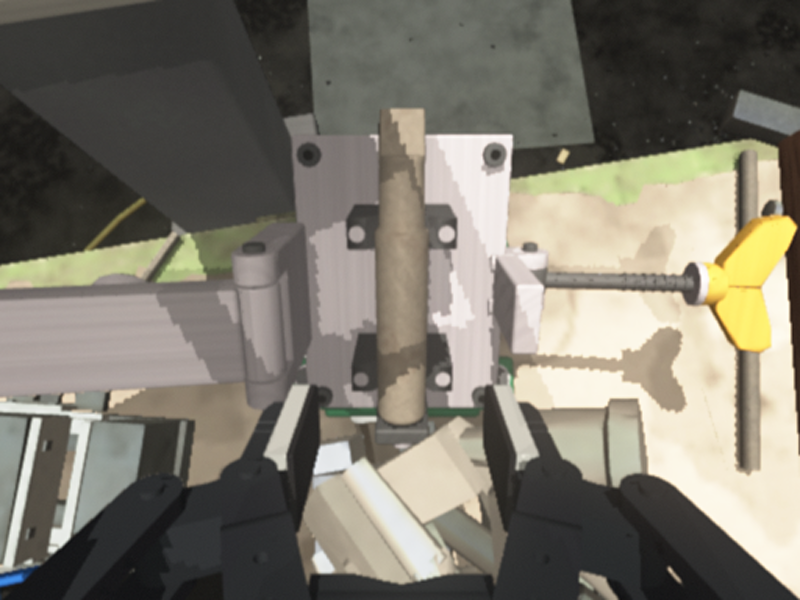

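The shank is centred at u≈402 with its tang end at v≈108, exactly as predicted. I'll descend and grip.

Emit:
arm_command(increments=[[0,0,0.01,0,0,0,0.42],[0,0,0.012,0,0,0,0.42],[0,0,0.012,0,0,0,0.42],[0,0,0.012,0,0,0,0.42],[0,0,0.012,0,0,0,0.42],[0,0,0.012,0,0,0,0.42],[0,0,0.011,0,0,0,0.42],[0,0,0.01,0,0,0,0.42],[0,0,0,0,0,0,0.42],[0,0,0,0,0,0,0.42]])

```text
time_s: 22.25
ee_pos: [0.4944, 0.2729, 0.1428]
eef_rot: [-0.258, 0.085, 0.962, 0.022]
contact_force: [0.2, -0.7, 0.0]
opening: 0.0497
```

Emit:
arm_command(increments=[[0,0,0,0,0,0,0.6],[0,0,0,0,0,0,0.75],[0,0,0,0,0,0,1],[0,0,0,0,0,0,1],[0,0,0,0,0,0,1]])

```text
time_s: 22.75
ee_pos: [0.4949, 0.2721, 0.1435]
eef_rot: [-0.258, 0.086, 0.962, 0.022]
contact_force: [1.6, -4.8, 4.9]
opening: 0.0213
```

Emit:
arm_command(increments=[[0,0,-0.003,0,0,0,1],[0,0,-0.005,0,0,0,1],[0,0,-0.008,0,0,0,1],[0,0,-0.01,0,0,0,1],[0,0,-0.01,0,0,0,1],[0,0,-0.015,0,0,0,1],[0,0,-0.015,0,0,0,1],[0,0,-0.015,0,0,0,1],[0,0,-0.015,0,0,0,1],[0,0,-0.015,0,0,0,1],[0,0,-0.01,0,0,0,1],[0,0,0,0,0,0,1]])

```text
time_s: 23.95
ee_pos: [0.5553, 0.2623, 0.2489]
eef_rot: [-0.257, 0.086, 0.962, 0.023]
contact_force: [-0.1, 0.9, -3.7]
opening: 0.0209
```

```bash
python3 - <<'E'
from geo import *
print(monitor.state()['qpos'].round(2),monitor.state()['contact_force'])
p,r=tool(); print((DM().T@(p-D((0,0,0)))*1e3).round(1))
y=np.radians(93-.0); x=np.array([np.cos(y),np.sin(y),0]); z=np.array([0,0,-1.]); T=R.from_matrix(np.column_stack([x,np.cross(z,x),z]))
go(np.array([.652,.072,.30]),T)
# refine the tray: fit inner black liner / blue rim from wrist2
w2=load('wrist2'); m=cv2.inRange(cv2.cvtColor(w2[0],cv2.COLOR_RGB2HSV),(105,130,60),(125,255,255)); n,l,st,ce=cv2.connectedComponentsWithStats(m); i=1+np.argmax(st[1:,4])
ys,xs=np.nonzero(l==i); Q=np.array([onz(w2,a,b,.0365)[:2] for a,b in zip(xs,ys)])*1000; print(cv2.minAreaRect(Q.astype(np.float32)))
E
```

```text
[ 0.31  0.59  1.35  0.24  1.67 -1.11] [-0.13947794  0.85176518 -3.67512236]
[ -0.5  -1.1 166.5]
turn first [-20.06 -25.27  74.96] | 81.6  then shift mm [-195.1   86.6  -51.1]
((652.6609497070312, 87.79498291015625), (125.42367553710938, 189.8635711669922), 1.483557105064392)
```

The shank is lifted (3.7 N weight). I'll raise it further, then turn it level.

Emit:
arm_command(increments=[[0,0,-0.015,0,0,0,1],[0,0,-0.02,0,0,0,1],[0,0,-0.015,-2.0,-2.53,7.35,1],[0,0,0,-2.0,-2.53,7.35,1],[0,0,0,-2.0,-2.53,7.35,1],[0,0,0,-2.0,-2.53,7.35,1],[0,0,0,-2.0,-2.53,7.35,1],[0,0,0,-2.0,-2.53,7.35,1],[0,0,0,-2.0,-2.53,7.35,1],[0,0,0,-2.0,-2.53,7.35,1],[0,0,0,-2.0,-2.53,7.35,1],[0,0,0,-2.0,-2.53,7.35,1]])

```text
time_s: 25.15
ee_pos: [0.5782, 0.2576, 0.2911]
eef_rot: [-0.001, 0.681, 0.732, 0.001]
contact_force: [0.6, -0.7, -3.5]
opening: 0.021
```

```bash
python3 - <<'E'
from geo import *
y=np.radians(91.5); x=np.array([np.cos(y),np.sin(y),0]); z=np.array([0,0,-1.]); T=R.from_matrix(np.column_stack([x,np.cross(z,x),z]))
print(monitor.state()['qpos'].round(2),tool()[0]); go(np.array([.653,.073,.15]),T)
E
```

```text
[0.42 0.32 1.56 0.   1.25 0.34] [0.57822405 0.25760417 0.29112611]
turn first [ 0.02 -0.16  2.6 ] | 2.6  then shift mm [-186.5   69.9  141.1]
```

Emit:
arm_command(increments=[[-0.018,0.007,0,0,0,0.5,1],[-0.019,0.007,0,0,0,0.5,1],[-0.019,0.007,0,0,0,0.5,1],[-0.019,0.007,0,0,0,0.5,1],[-0.019,0.007,0,0,0,0.6,1],[-0.019,0.007,0,0,0,0,1],[-0.019,0.007,0,0,0,0,1],[-0.019,0.007,0,0,0,0,1],[-0.018,0.007,0,0,0,0,1],[-0.018,0.007,0,0,0,0,1],[0,0,0,0,0,0,1]])

```text
time_s: 26.25
ee_pos: [0.658, 0.0719, 0.2899]
eef_rot: [-0.001, 0.696, 0.718, 0.001]
contact_force: [-0.2, -0.4, -3.1]
opening: 0.021
```

Emit:
arm_command(increments=[[0,0,0.014,0,0,0,1],[0,0,0.018,0,0,0,1],[0,0,0.018,0,0,0,1],[0,0,0.018,0,0,0,1],[0,0,0.018,0,0,0,1],[0,0,0.018,0,0,0,1],[0,0,0.018,0,0,0,1],[0,0,0.018,0,0,0,1],[0,0,0,0,0,0,1],[0,0,0,0,0,0,1]])

```text
time_s: 27.25
ee_pos: [0.6567, 0.0755, 0.1495]
eef_rot: [-0.002, 0.695, 0.719, 0.001]
contact_force: [0.1, 0.2, -3.2]
opening: 0.0209
```

```bash
python3 - <<'E'
from geo import *
y=np.radians(91.5); x=np.array([np.cos(y),np.sin(y),0]); z=np.array([0,0,-1.]); T=R.from_matrix(np.column_stack([x,np.cross(z,x),z]))
print(tool()[0]); go(np.array([.653,.073,.0285]),T)
C=cam('wrist'); print(proj(C,np.array([(.653,.0878-.0895,.0365),(.653,.0878+.0895,.0365)]))/.64)
cv2.imwrite('pics/wrist7.png',cv2.resize(C[0][:,:,::-1],(800,600),interpolation=cv2.INTER_CUBIC))
E
```

```text
[0.65665468 0.07551525 0.14947224]
turn first [-0.08 -0.26  0.37] | 0.5  then shift mm [ -2.4  -3.7 121. ]
[[388.59088581 435.14714639]
 [398.97285157  73.26953302]]
```

View pics/wrist7.png

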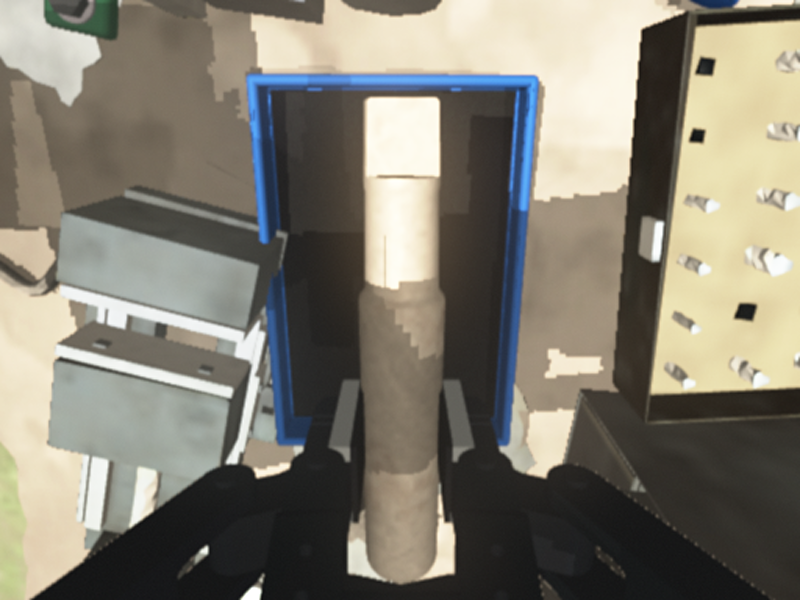

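The shank is level in the hand, tang end at (400,100), aligned with the tray and centred between its walls. I'll lower it with the small correction, then touch down slowly.

Emit:
arm_command(increments=[[-0.002,-0.003,0.01,0,0,0.3,1],[0,0,0.012,0,0,0,1],[0,0,0.012,0,0,0,1],[0,0,0.012,0,0,0,1],[0,0,0.012,0,0,0,1],[0,0,0.012,0,0,0,1],[0,0,0.012,0,0,0,1],[0,0,0.012,0,0,0,1],[0,0,0.01,0,0,0,1],[0,0,0.006,0,0,0,1],[0,0,0,0,0,0,1],[0,0,0,0,0,0,1]])

```text
time_s: 28.5
ee_pos: [0.6545, 0.0734, 0.0402]
eef_rot: [-0.001, 0.698, 0.716, 0.002]
contact_force: [-0.4, -0.2, -3.1]
opening: 0.021
```

Emit:
arm_command(increments=[[0,0,0.002,0,0,0,1],[0,0,0.002,0,0,0,1],[0,0,0.001,0,0,0,1],[0,0,0,0,0,0,1]])

```text
time_s: 28.9
ee_pos: [0.6542, 0.0734, 0.035]
eef_rot: [-0.002, 0.698, 0.716, 0.001]
contact_force: [-0.9, -0.8, -4.4]
opening: 0.0214
```

Emit:
arm_command(increments=[[0,0,0.002,0,0,0,1],[0,0,0.002,0,0,0,1],[0,0,0.001,0,0,0,1],[0,0,0,0,0,0,1]])

```text
time_s: 29.3
ee_pos: [0.6542, 0.0734, 0.0302]
eef_rot: [-0.002, 0.698, 0.717, 0.001]
contact_force: [-1.7, -1.0, 0.5]
opening: 0.0211
```

Emit:
arm_command(increments=[[0,0,0.001,0,0,0,1],[0,0,0.001,0,0,0,1],[0,0,0,0,0,0,1]])

```text
time_s: 29.6
ee_pos: [0.6543, 0.0734, 0.0301]
eef_rot: [-0.002, 0.698, 0.717, 0.002]
contact_force: [-8.1, -1.2, 19.1]
opening: 0.0208
```

Touched down at TCP z ≈ 0.030 with 19 N. I'll ease off, open gently and rise.

Emit:
arm_command(increments=[[0,0,-0.0013,0,0,0,1],[0,0,0,0,0,0,0.7],[0,0,0,0,0,0,0.6],[0,0,0,0,0,0,0.55],[0,0,0,0,0,0,0.55],[0,0,0,0,0,0,0.55]])

```text
time_s: 30.2
ee_pos: [0.6542, 0.0734, 0.0291]
eef_rot: [-0.002, 0.698, 0.716, 0.001]
contact_force: [-0.3, -0.3, -0.7]
opening: 0.0384
```

Emit:
arm_command(increments=[[0,0,-0.006,0,0,0,0.55],[0,0,-0.01,0,0,0,0.55],[0,0,-0.015,0,0,0,0.55],[0,0,-0.02,0,0,0,0.55],[0,0,-0.02,0,0,0,0.55],[0,0,-0.02,0,0,0,0.55],[0,0,-0.02,0,0,0,0.55],[0,0,-0.02,0,0,0,0.55],[0,0,-0.02,0,0,0,0.55],[0,0,-0.02,0,0,0,0.55],[0,0,0,0,0,0,0.55],[0,0,0,0,0,0,0.55]])

```text
time_s: 31.4
ee_pos: [0.6545, 0.0727, 0.2014]
eef_rot: [-0.001, 0.698, 0.717, 0.002]
contact_force: [0.8, 0.2, 0.3]
opening: 0.0378
```

```bash
python3 - <<'E'
from geo import *
s=monitor.state(); print(s['contact_force'],s['ee_pos'],s['opening'])
C=cam('wrist'); a=np.array([.0,.0]); 
P=np.array([(.653,.0878+.0895,.0365),(.653,.0878-.0895,.0365),(.6527,.0734+.087,.0263),(.6527,.0734-.057,.0263)]); print((proj(C,P)/.64).round(0))
cv2.imwrite('pics/wrist8.png',cv2.resize(C[0][:,:,::-1],(800,600),interpolation=cv2.INTER_CUBIC))
E
```

```text
[0.84800445 0.21153661 0.26496456] [0.65448444 0.07269195 0.20143309] 0.03781748589972443
[[402.  76.]
 [394. 385.]
 [400. 111.]
 [394. 352.]]
```

View pics/wrist8.png

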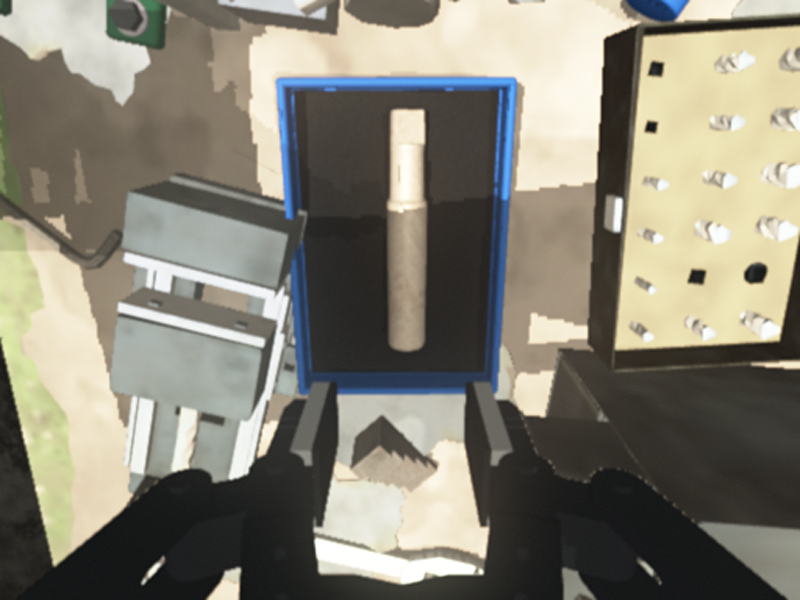

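The shank lies flat inside the tray, running from (407,108) to (407,350), clear of all walls, and the fingers are free of it. I'll check that it is still and that the jig is open, then hand in.

Emit:
arm_command(increments=[[0,0,0,0,0,0,0.55],[0,0,0,0,0,0,0.55],[0,0,0,0,0,0,0.55],[0,0,0,0,0,0,0.55],[0,0,0,0,0,0,0.55]])

```text
time_s: 31.95
ee_pos: [0.6542, 0.0727, 0.2]
eef_rot: [-0.002, 0.698, 0.717, 0.001]
contact_force: [0.4, -0.1, -0.1]
opening: 0.0386
```

```bash
python3 - <<'E'
from geo import *
a=cv2.cvtColor(cams.snapshot('side')['color'],cv2.COLOR_RGB2HSV); m=cv2.inRange(a,(18,130,100),(32,255,255)); m[:,:195]=0;m[:,245:]=0;m[:110]=0;m[145:]=0
ys,xs=np.nonzero(m); th=1.48; C=cam('side'); print('brass',xs.mean(),ys.mean(),'pred fallen',proj(C,D((0,-68-107*np.sin(th),-7+107*np.cos(th)))))
b=cam('wrist')[0]; print('still',np.abs(b.astype(int)-cam('wrist')[0]).mean())
print(monitor.state()['contact_force'],monitor.state()['time_s']); print(job.hand_in())
E
```

```text
brass 217.26666666666668 124.96666666666667 pred fallen [[219.54113652 126.78239294]]
still 0.7996944851345487
[ 0.20115415  0.22084432 -0.05168612] 32.15
the job is handed in; nothing more can be done
None
```

The shank is out of the jig and lying flat in the blue tray, and I handed the job in at about 32 s of the 72 s limit. `hand_in` gives no verdict, so that rests on my own checks.

What I did:
- **Wing nut:** gripped it and turned it 124° (about 2.2 rad or more, depending on where it started).
- **Eyebolt:** swung it to about 32° and released it, and it fell to its side stop.
- **Leaf:** opened it to about 2.2 rad and let go, and it fell to its stop.
- **Shank:** lifted it from the vees, levelled it, lowered it until it touched the tray floor, then released it.

Last checks:
- **Shank:** it lies inside the tray, clear of all the walls and not moving, and the fingers were clear of it with contact force near zero.
- **Eyebolt and nut:** the brass nut was within 3 pixels of where the eyebolt's stop position predicts.
- **Leaf:** it showed fully open in the side picture right after I released it. I did not check it again before handing in.
- **Bystander tools:** I did not measure these. The arm stayed clear of the bench apart from the jig and tray, with no unexpected forces.

One thing disagreed: the drill bush did not line up with the first estimate of the jig's position, because it seems to stand at a slant on the leaf. I left it out of the fit, and the rest then matched well enough for every grasp.

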